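# Throttle the air valve to its mark and take the charged canister off its stand

### The arm

A 6-joint arm with a two-finger parallel gripper is mounted at the origin on the work surface. World frame = base frame: x ahead of the robot, y to its left, z up, the work surface at z = 0. Lengths are in m, angles in rad, forces in N, time in s.
With the tool pointing down it reaches from about 0.325 to 0.775 m from the base axis. Payload 5.5 kg.
Tool frame: the origin (TCP) lies between the finger pads; the fingertips stand 11 mm ahead of it and the grasp point (between the pads) lies 8 mm behind it; z points along the fingers, y is the line along which they close (so a half turn about z gives the same grasp; the last joint's range is limited). The gripper opens to 88 mm and grips with 3 to 60 N. Pads are 20 mm wide; open, the fingers measure 115 mm over their backs; the gripper's body (75 mm by 178 mm) begins 61 mm behind the grasp point.
Start: joints at [-1.237, 0.091, 1.231, -0, 1.82, -0.057], TCP at [0.229, -0.555, 0.234] pointing down, gripper open.
Joint ranges: [-2.87, 2.87], [-0.86, 2.18], [0.17, 2.46], [-1.51, 4.65], [0.06, 2.69], [-2.65, 2.65]. Speed limits (rad/s): [2.57, 2.57, 3.01, 3.14, 3.14, 3.14].

### API

Orientations are given as a rotation vector (axis times angle).
In Python, from bench import status, cams, ctrl, spotter gives the robot as it stands.
- The arm moves only by the tool send_rows, never from a script. Its argument "moves" is a list of rows, each a list of 7 numbers: the shift along the tool's x, y, z in cm, then the turn, a rotation vector about the tool's x, y, z in degrees, then the opening, from -1 (shut) to 1 (fully open). In form: [[x, y, z, wx, wy, wz, fingers], ...]. A call has 1 to 10 rows; each row is the pose to reach, as a shift and turn from the pose commanded when the call began, along the tool's axes at that moment; what a row does not reach only later rows make up. A row lasts 1/12 s, in which the tool goes at most 41.7 mm and 7.16 degrees, less where a joint would pass 70% of its speed; a pose out of reach is approached as far as the arm can. A call with a gripper value outside its range is refused whole. The fingers move at their own pace and stop on an object; "squeeze" is the grip in N (left out, the last holds). Time passes only in rows, so rows that repeat a pose let the fingers close. It gives the time, the measured TCP pose, the force, the opening and the grip force at its end, in the units of the state.
- status.read_state(): the state, without advancing time (a new reading comes with each control period).
- cams.camera(name): name is "side" or "top"; returns (picture, depth): 400x640x3 uint8, blue, green, red; 400x640 float32, m along the optical axis (not along the pixel's ray), 0 where there is no reading.
- cams.get_calibration(name): a dict with "mtx" (3x3 intrinsics, pixels), "k1" (the pictures are not rectified: a ray, as slopes to the right and down, at radius r is drawn at 1 + k1 r^2 times it, then the intrinsics apply), "eye" and "attitude" of the camera in the world. Camera axes: x right, y down, z forward; pixel columns grow to the right and rows downward; lengths in m; the calibration is good to about 2 mm. A picture is of the moment at which its call begins. get_calibration takes no time and is no camera call.
- ctrl.sign_off(): hands the job in; it is judged then, once.
Trained networks look in the newest picture that a camera, given by its name, has taken for a name from the list of things; names that differ only in an ending like _2 or _b are one class to them, and where a whole thing is asked for, a point or a joint stands for the part that bears it (a point fixed in the world has none). Each returns a list of dicts, best first, with "p" (0 to 1); they miss things now and then, are a little off and sometimes report something else, mostly with a low value. They report only what shows in the picture. A call takes as long as a camera call.
- spotter.boxes_of(target, camera): "box" ([left, top, right, bottom] in pixels, round what is visible of it).
- spotter.landmark_of(target, camera): "xy" ([column, row] in pixels: a listed point, or the origin of a listed thing).
The state is a dict: "clock": time; "q": joint angles; "qvel": joint speeds; "tau": joint torques, N m; "eef_pos": TCP position; "orientation": TCP orientation; "ft_force": force on the tool from outside, world axes, zero at the start; "ft_torque": the same for the moment, N m; "finger_gap": opening from 0.0 (shut) to 1.0 (fully open); "grasp_force": force on a finger pad.
Only numpy, scipy, OpenCV 4.12 (cv2) and the standard library are available. Lean on these libraries where they do the work, as an engineer would, in place of code of your own. Each camera call takes 0.05 s, during which the arm holds its last target. There are 200 camera calls.

### The job

The green air canister is charged: turn the blue lever of the air valve back until it points at the orange mark on the dial. Then lift the canister off its stand by its black handle and gently set it down upright on the black rubber mat, wholly on the mat. Leave the lever at the mark, do not tip the canister over, and do not disturb the loose tools and the bottle.

Things in the scene. Friction and masses are not known exactly. Their poses are not given: they have to be found in the camera images.
- station: Fixed charging station: dark steel base plate 200 x 340 x 12 mm lying on the table; origin at the centre of its underside, z up, local y along the brass pipe. The ball valve with its dial is at local (0, -80) mm, the canister stand at local (0, +115) mm. The plate's place and yaw vary.
- valve_axis (a point): Point on the vertical axis of the valve lever, on the upper face of the round white dial (radius 100 mm, face 54 mm above the table). Axes parallel to the station's.
- lever_tip (a point): Outer end of the blue valve lever, 85 mm out from the axis, at mid height 75 mm above the table; x axis outward along the lever, z up. Level bar 14 mm wide, 22 mm tall (64 to 86 mm above the table, 10 mm clear of the dial), blue from 29 to 85 mm out; steel hub of radius 14 mm, top at 88 mm. Can be pushed sideways with about 2 N; friction holds it where it is left.
- lever (a joint): Opening angle of the valve lever, rad, 0 to 1.57. At 0 (shut) the lever points along the station's -x; growing values turn it counter-clockwise seen from above; at 1.57 (wide open) it points along the station's -y. Starts nearly wide open.
- mark_tip (a point): Middle of the orange mark, a flat tab 12 mm wide, 25 mm long and 3 mm thick on the dial's rim, 92 mm out from the valve axis, 57 mm above the table. Its x axis points outward from the valve axis. The robot cannot move the mark.
- mark (a joint): Angle of the orange mark, rad, measured as lever: the lever points at the mark when both are equal. Varies from start to start.
- stand_top (a point): Centre of the canister stand's seat, 35 mm above the table: grey round pedestal of radius 48 mm with a rim 10 mm tall, inner radius 42 mm, around the seat.
- canister: Loose green canister on the stand, about 0.45 kg, radius 35 mm, shoulder top at 112 mm; origin at the centre of its underside, z up. Black handle on top along local y: level bar 69 mm long, 14 mm wide (local x) and 14 mm tall, its middle 155 mm up, on posts 7 mm thick at y = -31 and +31 mm; 36 mm free between bar and shoulder, a brass knob of radius 12 mm rises to 123 mm.
- canister_grip (a point): Middle of the handle bar, 155 mm above the canister's underside. Axes as the canister's.
- mat: Fixed black rubber mat 150 x 150 x 4 mm, to the left or right of the station; origin at the centre of its underside.
- kitbox: Fixed blue plastic kit box 120 x 140 x 60 mm with a closed flip-top lid and small black knob, about 110 mm tall in all, on the other side from the mat; origin at the centre of its underside. Not to be used.
- gauge: Loose chrome tyre gauge, 125 mm long, 17 mm tall, lying at the far side; origin at the table under its middle.
- awl: Loose awl with wooden grip, 165 mm long, 22 mm tall, lying at the far side; origin at the table near its middle.
- tirelever1: Loose orange tyre lever, 120 mm long, 16 mm wide, lying at the far left; origin at the table under its middle.
- tirelever2: Second loose orange tyre lever, like the first.
- lube: Loose yellow lube bottle, radius 24 mm, 120 mm tall, standing at the far right; origin at the centre of its underside.

How it is judged:
On the way, in this order (a step that is already met when the one before it is completed fails the run):
1. the lever stands still at the orange mark (within 0.12 rad) while the canister is still on its stand (angle between the x axis of lever_tip and the x axis of mark_tip, either way round below 0.12 rad and velocity of joint lever between -0.1 and 0.1 rad/s and horizontal distance between canister and stand_top below 0.012 m and z of canister in the frame of stand_top below 0.006 m), for 0.3 s.
2. the canister is lifted clear of the stand, the lever still at the mark (angle between the x axis of lever_tip and the x axis of mark_tip, either way round below 0.12 rad and z of canister in the frame of stand_top above 0.03 m), for 0.1 s.
At the end, for the whole second after the job is handed in: The lever is within 0.12 rad (7 degrees) of the orange mark, and the canister stands upright (within 0.08 rad) and at rest on the rubber mat, its centre within 45 mm of the mat's centre along each of the mat's sides, so that it is practically all on the mat (angle between the x axis of lever_tip and the x axis of mark_tip, either way round below 0.12 rad and x of canister in the frame of mat between -0.045 and 0.045 m and y of canister in the frame of mat between -0.045 and 0.045 m and z of canister in the frame of mat below 0.008 m and angle between canister's own z axis and vertical below 0.08 rad and linear speed of canister below 0.02 m/s); the robot touches nothing.
It fails at once if the canister is tipped over (more than 0.7 rad) (angle between canister's own z axis and vertical above 0.7 rad).
It fails at once if the canister is dropped or slammed onto the mat (faster than 0.5 m/s within 25 mm of the mat) (horizontal distance between canister and mat below 0.11 m and z of canister in the frame of mat below 0.029 m and linear speed of canister above 0.5 m/s).
It fails at once if a loose tool (gauge, awl, tyre levers) or the bottle is moved more than 30 mm (distance of any of gauge, awl, tirelever1, tirelever2, lube from where it was at the start of the episode above 0.03 m).
It also fails if it takes over 58 s, if anything falls off the work surface, if the arm or the gripper's body presses on something with over 40 N, if the wrist force passes 120 N, or if a joint passes its speed limit or range.

## Working session

There is one attempt and no reset: what is moved stays moved. The work goes in short steps, Python scripts to look and compute and a tool call to move; the robot and the scene stay as the last step left them, time stands still between calls to the robot, and variables do not carry over. Pictures are saved under pics/ and viewed, at most 10 in all, crops included, and the job is handed in when it is done.

Besides the shell and the picture viewer there is one more tool, called after ">>>" by a JSON object that holds its "op" and its "data". send_rows: Moves the arm, as the interface text tells. Its arguments: {"type":"object","properties":{"moves":{"type":"array"},"squeeze":{"type":"number"}},"required":["moves"]}

```bash
mkdir -p pics; ls
cat > h.py <<'E'
import numpy as np, cv2
from scipy.spatial.transform import Rotation as R
from bench import status, cams, ctrl, spotter
def ray(px,c):
    K=np.array(c["mtx"]);k=c["k1"]
    d=np.array([(px[0]-K[0,2])/K[0,0],(px[1]-K[1,2])/K[1,1]])
    u=d.copy()
    for _ in range(20): u=d/(1+k*(u@u))
    return np.array([u[0],u[1],1.])
def att(c):
    a=np.array(c["attitude"],float)
    return a if a.shape==(3,3) else R.from_rotvec(a).as_matrix()
def at_z(px,c,z):
    d=att(c)@ray(px,c);e=np.array(c["eye"]);return e+d*(z-e[2])/d[2]
def at_depth(px,c,D):
    return np.array(c["eye"])+att(c)@(ray(px,c)*D[int(round(px[1])),int(round(px[0]))])
E
python3 - <<'E'
from h import *
for n in("side","top"):
    im,D=cams.camera(n);cv2.imwrite(f"pics/{n}0.png",im);c=cams.get_calibration(n);print(n,c)
    for t,z in(("valve_axis",.054),("lever_tip",.075),("mark_tip",.057),("stand_top",.035),("canister_grip",.19),("canister",.035),("mat",0),("station",0),("kitbox",0),("lube",0)):
        for r in spotter.landmark_of(t,n)[:2]:
            try: print(t,np.round(r["p"],2),np.round(r["xy"]),at_z(r["xy"],c,z).round(3),at_depth(r["xy"],c,D).round(3))
            except Exception as e: print(t,r,e)
print(status.read_state())
E
```

```text
pics
side {'mtx': array([[373.5165807 ,   0.        , 318.08408987],
       [  0.        , 373.5165807 , 202.03072051],
       [  0.        ,   0.        ,   1.        ]]), 'k1': -0.07019019046265945, 'eye': array([0.13516341, 0.50088047, 0.90342365]), 'attitude': array([-0.98448803,  2.54686935, -0.96376157])}
valve_axis 0.75 [367. 221.] [ 0.475 -0.097  0.054] [ 0.468 -0.083  0.073]
lever_tip 0.72 [390. 208.] [ 0.447 -0.168  0.075] [ 0.443 -0.158  0.086]
mark_tip 0.49 [396. 231.] [ 0.39  -0.123  0.057] [ 0.39  -0.121  0.059]
stand_top 0.7 [317. 263.] [0.495 0.096 0.035] [0.475 0.119 0.084]
stand_top 0.33 [400. 172.] [ 0.527 -0.353  0.035] [ 0.54  -0.381  0.007]
canister_grip 0.62 [312. 224.] [0.512 0.095 0.19 ] [ 0.613 -0.013  0.   ]
canister 0.9 [315. 262.] [0.5   0.098 0.035] [0.477 0.122 0.089]
mat 0.8 [402. 172.] [ 0.537 -0.392 -0.   ] [ 0.535 -0.388  0.004]
station 0.7 [397. 230.] [ 0.408 -0.169  0.   ] [ 0.391 -0.128  0.056]
station 0.6 [347. 246.] [ 0.483 -0.023  0.   ] [ 0.477 -0.013  0.016]
kitbox 0.59 [265. 341.] [0.453 0.33  0.   ] [0.417 0.35  0.102]
lube 0.92 [352. 163.
[... 1177 characters left out ...]
9]
{'clock': 1.1, 'q': array([-1.23668886e+00,  9.10796382e-02,  1.23068936e+00, -3.31928724e-05,
        1.81979606e+00, -5.66781032e-02]), 'qvel': array([ 2.75292964e-05,  7.88083298e-04, -9.74900357e-04,  1.48580697e-03,
        2.78525995e-03, -1.24657849e-03]), 'tau': array([-6.68060384e-04, -4.46220052e+01, -4.06510019e+01,  6.98435493e-02,
        1.98438851e-02, -1.28606032e-05]), 'eef_pos': array([ 0.22855461, -0.55478105,  0.23364943]), 'orientation': array([ 3.08178413e+00,  6.09927281e-01, -4.40510407e-05]), 'ft_force': array([ 0.59263105, -0.046946  ,  1.29828526]), 'ft_torque': array([-0.0147112 , -0.00196863, -0.01047269]), 'grasp_force': 0.0, 'finger_gap': 0.9981602913434913}
```

Run:
```python
import cv2
im=cv2.imread("pics/top0.png");cv2.imwrite("pics/top0c.png",cv2.resize(im[170:320,230:430],(800,600),interpolation=2))
```

```text
(no output)
```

View pics/top0.png

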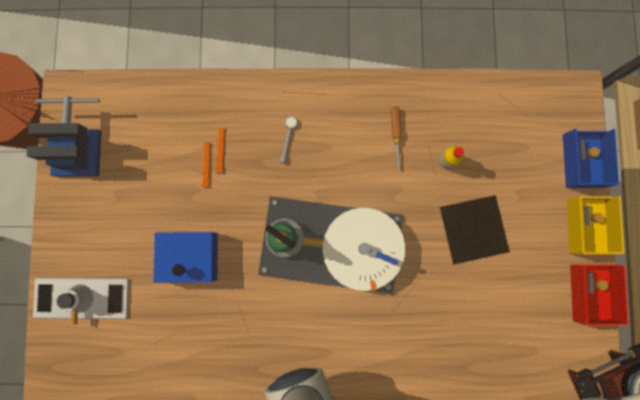

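View pics/top0c.png

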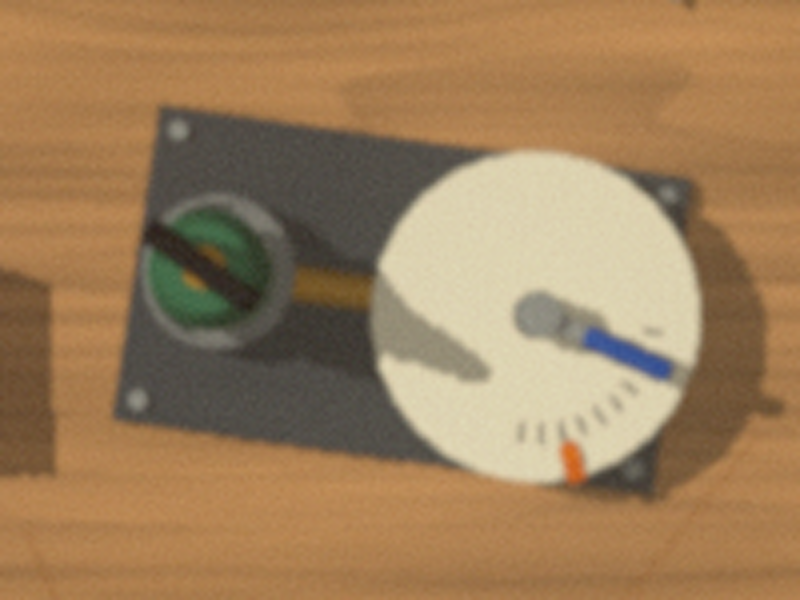

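```bash
cat >> h.py <<'E'
def comp(im,box,lo,hi):
    l,t,r,b=box; h=cv2.cvtColor(im[t:b,l:r],cv2.COLOR_BGR2HSV); m=cv2.inRange(h,lo,hi)
    y,x=np.nonzero(m); return np.c_[x+l,y+t].astype(float)
def toolrel(p,yaw_deg=None):
    "shift in tool axes (cm) to world point p, yaw of tool y wanted"
    s=status.read_state();M=R.from_rotvec(s["orientation"]).as_matrix()
    print("tcp",s["eef_pos"].round(4),"tool y yaw",np.degrees(np.arctan2(M[1,1],M[0,1])).round(1),"tool x yaw",np.degrees(np.arctan2(M[1,0],M[0,0])).round(1))
    return (M.T@(np.array(p)-s["eef_pos"])*100).round(2)
E
python3 - <<'E'
from h import *
im=cv2.imread("pics/top0.png");c=cams.get_calibration("top")
W=lambda p,z:at_z(p,c,z)
hub=W((365,248.75),.088);print("hub",hub.round(4))
st=W((283.2,237.5),.147); h1=W((267.5,228.75),.197);h2=W((293,245),.197)
print("shoulder",st.round(4),"handle",h1.round(4),h2.round(4),(h1+h2)/2,np.degrees(np.arctan2(*(h1-h2)[1::-1])),np.linalg.norm(h1-h2))
# dial
bl=comp(im,(365,240,410,275),(100,120,50),(130,255,255));P=np.array([W(p,.086) for p in bl])
og=comp(im,(360,270,385,300),(3,150,120),(18,255,255));Q=W(og.mean(0),.0585)
print(len(bl),len(og),"blue",P.mean(0).round(4),"mark",Q.round(4))
cs=[W(p,z) for p,z in(((270.3,197),.012),((402.5,216),.012),((259,274),.012),((393,293),.012))]
print("corners",np.round(cs,4))
mt=comp(im,(430,185,520,275),(0,0,0),(180,255,60));r=cv2.minAreaRect(mt.astype(np.float32));print("mat",r,W(r[0],.004).round(4))
print([W(p,.004).round(3) for p in cv2.boxPoints(r)])
dm=cv2.inRange(im[200:300,315:412],(120,150,150),(255,255,255));y,x=np.nonzero(dm)
r=cv2.minEnclosingCircle(cv2.convexHull(np.c_[x+315,y+200].astype(np.float32)));print(r,W(r[0],.054).round(4))
v=W(r[0],.054)
for n,a in(("blue",P.mean(0)),("mark",Q)):
    for o in(v,hub):print(n,np.linalg.norm((a-o)[:2]).round(4),np.degrees(np.arctan2(a[1]-o[1],a[0]-o[0])).round(1))
print(toolrel(P.mean(0)))
E
```

```text
hub [ 0.4732 -0.0963  0.088 ]
shoulder [0.4978 0.0916 0.147 ] handle [0.5149 0.1216 0.197 ] [0.4801 0.0666 0.197 ] [0.49749473 0.09407324 0.197     ] 57.715488319861315 0.06501422993181029
67 37 blue [ 0.4516 -0.1466  0.086 ] mark [ 0.3856 -0.1167  0.0585]
corners [[ 0.6045  0.1358  0.012 ]
 [ 0.5561 -0.198   0.012 ]
 [ 0.4118  0.1617  0.012 ]
 [ 0.3647 -0.171   0.012 ]]
mat ((474.3390197753906, 229.20916748046875), (56.74594497680664, 54.90221405029297), 76.67547607421875) [ 0.5228 -0.3819  0.004 ]
[array([ 0.577, -0.298,  0.004]), array([ 0.61 , -0.437,  0.004]), array([ 0.469, -0.465,  0.004]), array([ 0.437, -0.328,  0.004])]
((363.1833190917969, 248.60079956054688), 41.72251510620117) [ 0.474  -0.0946  0.054 ]
blue 0.0566 -113.4
blue 0.0548 -113.3
mark 0.0912 -166.0
mark 0.09 -166.8
tcp [ 0.2286 -0.5548  0.2336] tool y yaw -67.6 tool x yaw 22.4
[ 36.17 -29.25  14.76]
```

>>> {"op": "send_rows", "data": {"moves": [[36,-29,0,0,0,-44,0.6],[36,-29,0,0,0,-44,0.6],[36,-29,0,0,0,-44,0.6],[36,-29,0,0,0,-44,0.6],[36,-29,0,0,0,-44,0.6],[36,-29,0,0,0,-44,0.6],[36,-29,0,0,0,-44,0.6],[36,-29,0,0,0,-44,0.6],[36,-29,0,0,0,-44,0.6],[36,-29,0,0,0,-44,0.6]], "squeeze": 5}}

```text
clock: 1.93
eef_pos: [0.4295, -0.1876, 0.234]
orientation: [2.628, 1.719, 0.001]
ft_force: [0.6, 0.3, -0.0]
finger_gap: 0.801
grasp_force: 0.0
```

Run:
```python
from h import *
print(toolrel((.4502,-.1492,.072)))
```

```text
tcp [ 0.4295 -0.1876  0.234 ] tool y yaw -23.6 tool x yaw 66.4
[ 4.35  0.34 16.2 ]
```

>>> {"op": "send_rows", "data": {"moves": [[4.3,0.3,4,0,0,0,0.2],[4.3,0.3,8,0,0,0,0.2],[4.3,0.3,10,0,0,0,0.2],[4.3,0.3,10,0,0,0,0.2],[4.3,0.3,10,0,0,0,0.2]]}}

```text
clock: 2.35
eef_pos: [0.448, -0.1508, 0.1325]
orientation: [-2.626, -1.719, 0.003]
ft_force: [0.3, 0.3, 0.8]
finger_gap: 0.6
grasp_force: 0.0
```

Run:
```python
from h import *
print(toolrel((.4502,-.1492,.072)))
im,D=cams.camera("side");cv2.imwrite("pics/s1.png",cv2.resize(im[120:270,290:490],(800,600),interpolation=2))
```

```text
tcp [ 0.448  -0.1508  0.1325] tool y yaw -23.6 tool x yaw 66.4
[0.23 0.16 6.05]
```

View pics/s1.png

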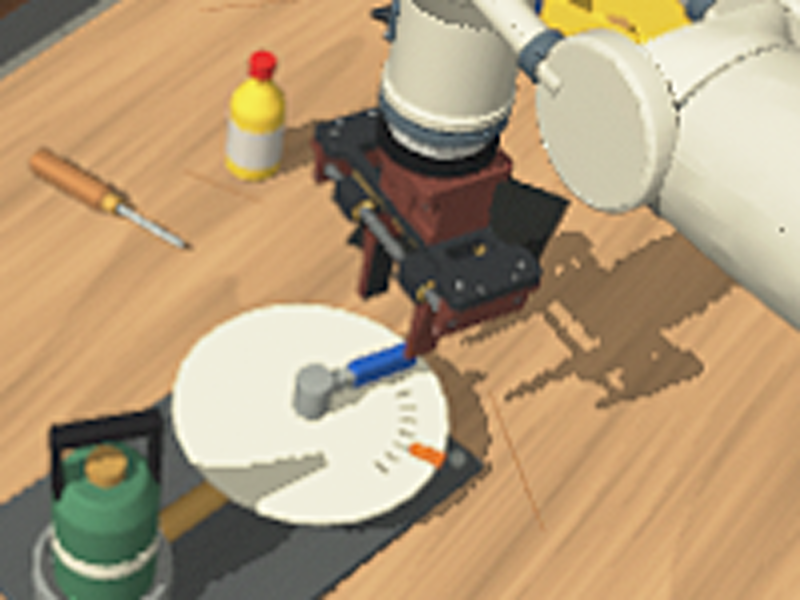

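The gripper hangs above the blue lever's outer half (crop about 380,365), a finger on either side. Next step: go down and grip.

>>> {"op": "send_rows", "data": {"moves": [[0.2,0.2,3,0,0,0,0.2],[0.2,0.2,5,0,0,0,0.2],[0.2,0.2,6,0,0,0,0.2],[0.2,0.2,6,0,0,0,0.2],[0.2,0.2,6,0,0,0,-0.8],[0.2,0.2,6,0,0,0,-0.8],[0.2,0.2,6,0,0,0,-0.8],[0.2,0.2,6,0,0,0,-0.8],[0.2,0.2,6,0,0,0,-0.8],[0.2,0.2,6,0,0,0,-0.8]], "squeeze": 5}}

```text
clock: 3.23
eef_pos: [0.4517, -0.1503, 0.0741]
orientation: [2.629, 1.72, 0.0]
ft_force: [-2.1, 0.3, 1.9]
finger_gap: 0.186
grasp_force: 1.4
```

Run:
```python
from h import *
s=status.read_state();print(s["finger_gap"],s["grasp_force"],s["ft_force"],s["q"])
print(toolrel((.4732,-.096,.072)))
im,D=cams.camera("side");cv2.imwrite("pics/s2.png",cv2.resize(im[120:270,290:490],(800,600),interpolation=2))
p=s["eef_pos"];a=np.array([.4732,-.096]);d=p[:2]-a
print(np.linalg.norm(d),np.degrees(np.arctan2(d[1],d[0])))
for f in range(0,54,6):
    t=np.radians(-f);e=np.array([[np.cos(t),-np.sin(t)],[np.sin(t),np.cos(t)]])@d+a
    M=R.from_rotvec(s["orientation"]).as_matrix();print(f,(M.T@np.r_[e-p[:2],0]*100).round(2))
```

```text
0.18558531211003426 1.4068234339356422 [-2.07164271  0.32191388  1.94329325] [-3.92683516e-01 -2.21110959e-01  1.81224316e+00  4.40676187e-06
  1.54997574e+00  1.93494124e-02]
tcp [ 0.4517 -0.1503  0.0741] tool y yaw -23.6 tool x yaw 66.4
[ 5.84 -0.21  0.21]
0.0583921126160734 -111.57377864697737
0 [0. 0. 0.]
6 [ 0.01 -0.61 -0.  ]
12 [ 0.08 -1.22 -0.  ]
18 [ 0.22 -1.81 -0.  ]
24 [ 0.42 -2.39 -0.  ]
30 [ 0.68 -2.95 -0.  ]
36 [ 0.99 -3.47 -0.  ]
42 [ 1.36 -3.96 -0.  ]
48 [ 1.78 -4.41 -0.  ]
```

>>> {"op": "send_rows", "data": {"moves": [[0,0,0,0,0,0,-0.8],[0,0,0,0,0,0,-0.8],[0,-0.6,0,0,0,6,-0.8],[0.1,-1.2,0,0,0,12,-0.8],[0.2,-1.8,0,0,0,18,-0.8],[0.4,-2.4,0,0,0,24,-0.8],[0.7,-2.95,0,0,0,30,-0.8],[1.0,-3.5,0,0,0,36,-0.8],[1.4,-4.0,0,0,0,42,-0.8],[1.4,-4.0,0,0,0,42,-0.8]], "squeeze": 8}}

```text
clock: 4.12
eef_pos: [0.421, -0.1207, 0.074]
orientation: [3.072, 0.659, 0.003]
ft_force: [1.7, 0.0, 1.0]
finger_gap: 0.156
grasp_force: 8.0
```

Run:
```python
from h import *
s=status.read_state();print(s["finger_gap"],s["grasp_force"],s["ft_force"],s["q"])
print(toolrel((.4732,-.096,.072)))
p=s["eef_pos"];a=np.array([.4732,-.096]);d=p[:2]-a
print(np.linalg.norm(d),np.degrees(np.arctan2(d[1],d[0])))
for f in range(0,16,4):
    t=np.radians(-f);e=np.array([[np.cos(t),-np.sin(t)],[np.sin(t),np.cos(t)]])@d+a
    M=R.from_rotvec(s["orientation"]).as_matrix();print(f,(M.T@np.r_[e-p[:2],0]*100).round(2))
```

```text
0.15583516524953847 8.011170476675034 [1.6604631  0.01419137 0.97943942] [-3.57739311e-01 -3.35046325e-01  1.90546944e+00  9.46047088e-04
  1.56935627e+00  7.90426214e-01]
tcp [ 0.421  -0.1207  0.074 ] tool y yaw -65.8 tool x yaw 24.2
[ 5.77 -0.12  0.22]
0.05775978890347101 -154.63495768751847
0 [0. 0. 0.]
4 [ 0.01 -0.4  -0.  ]
8 [ 0.04 -0.8  -0.  ]
12 [ 0.1 -1.2 -0. ]
```

>>> {"op": "send_rows", "data": {"moves": [[0,-0.4,0,0,0,4,-0.8],[0,-0.8,0,0,0,8,-0.8],[0.1,-1.15,0,0,0,11.5,-0.8],[0.1,-1.15,0,0,0,11.5,-0.8],[0.1,-1.15,0,0,0,11.5,0.2],[0.1,-1.15,0,0,0,11.5,0.2],[0.1,-1.15,0,0,0,11.5,0.2],[0.1,-1.15,-4,0,0,11.5,0.2],[0.1,-1.15,-8,0,0,11.5,0.2],[0.1,-1.15,-12,0,0,11.5,0.2]]}}

```text
clock: 4.95
eef_pos: [0.4158, -0.1105, 0.1939]
orientation: [-3.12, -0.354, 0.004]
ft_force: [0.7, -0.2, 0.2]
finger_gap: 0.571
grasp_force: 0.0
```

>>> {"op": "send_rows", "data": {"moves": [[0,-2,-4,0,0,0,0.2],[0,-4,-8,0,0,0,0.2],[0,-8,-8,0,0,0,0.2],[0,-12,-8,0,0,0,0.2],[0,-12,-8,0,0,0,0.2]]}}

```text
clock: 5.37
eef_pos: [0.3891, 0.0115, 0.2753]
orientation: [-3.118, -0.366, -0.005]
ft_force: [0.2, -0.6, -0.5]
finger_gap: 0.602
grasp_force: 0.0
```

Run:
```python
from h import *
print(status.read_state()["eef_pos"])
for n in("top","side"):
  im,D=cams.camera(n);c=cams.get_calibration(n)
  l=spotter.landmark_of("lever_tip",n)[:1];m=spotter.landmark_of("mark_tip",n)[:1]
  print([at_z(r["xy"],c,.075) for r in l],[at_z(r["xy"],c,.057) for r in m])
  if n=="top": bt=im[170:320,230:430]
  else: bs=im[170:320,270:470]
cv2.imwrite("pics/c3.png",cv2.resize(np.hstack([bt,bs]),(800,300),interpolation=2))
c=cams.get_calibration("top");I,_=cams.camera("top")
bl=comp(I,(335,240,410,295),(100,120,50),(130,255,255));P=np.array([at_z(p,c,.086) for p in bl]).mean(0) if len(bl) else np.zeros(3);print(len(bl),P,np.degrees(np.arctan2(P[1]+.096,P[0]-.4732)))
```

```text
[0.38911684 0.01152339 0.27533939]
[array([ 0.39587332, -0.1226048 ,  0.075     ])] [array([ 0.38759619, -0.12028958,  0.057     ])]
[array([ 0.39122776, -0.11360413,  0.075     ])] [array([ 0.39399003, -0.1208597 ,  0.057     ])]
89 [ 0.4184785  -0.10705643  0.086     ] -168.57722492547026
```

View pics/c3.png

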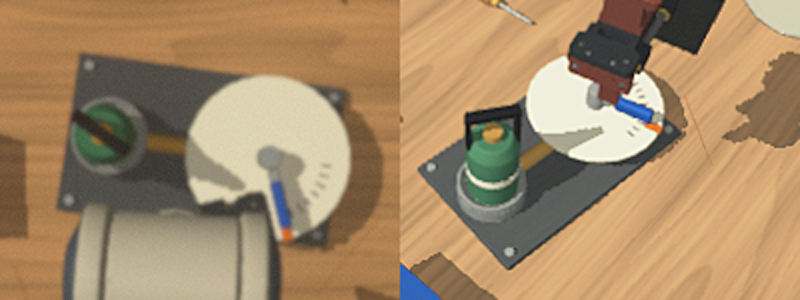

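Run:
```python
from h import *
print(toolrel((.499,.094,.182)))
```

```text
tcp [0.3901 0.0052 0.273 ] tool y yaw -77.2 tool x yaw 12.8
[12.6  -6.25  9.09]
```

>>> {"op": "send_rows", "data": {"moves": [[3,-1.5,0,0,0,-6,0.2],[6,-3,0,0,0,-12,0.2],[9,-4.5,0,0,0,-18,0.2],[12.6,-6.2,0,0,0,-24,0.2],[12.6,-6.2,0,0,0,-30,0.2],[12.6,-6.2,0,0,0,-36,0.2],[12.6,-6.2,0,0,0,-42,0.2],[12.6,-6.2,0,0,0,-45,0.2],[12.6,-6.2,2,0,0,-45,0.2],[12.6,-6.2,2,0,0,-45,0.2]]}}

```text
clock: 6.55
eef_pos: [0.4986, 0.0936, 0.25]
orientation: [-2.749, -1.517, 0.008]
ft_force: [0.1, 0.1, -0.8]
finger_gap: 0.597
grasp_force: 0.0
```

Run:
```python
from h import *
print(toolrel((.499,.094,.182)))
im,D=cams.camera("side");c=cams.get_calibration("side")
for r in spotter.landmark_of("canister_grip","side")[:2]: print(r,at_z(r["xy"],c,.19))
print(toolrel((.499,.094,.182)))
cv2.imwrite("pics/s4.png",cv2.resize(im[150:300,220:420],(800,600),interpolation=2))
```

```text
tcp [0.4986 0.0936 0.25  ] tool y yaw -32.2 tool x yaw 57.8
[0.07 0.04 6.8 ]
{'xy': [313.9, 223.4], 'p': 0.63} [0.51137448 0.09001973 0.19      ]
tcp [0.4988 0.0939 0.2525] tool y yaw -32.2 tool x yaw 57.8
[0.03 0.03 7.05]
```

View pics/s4.png

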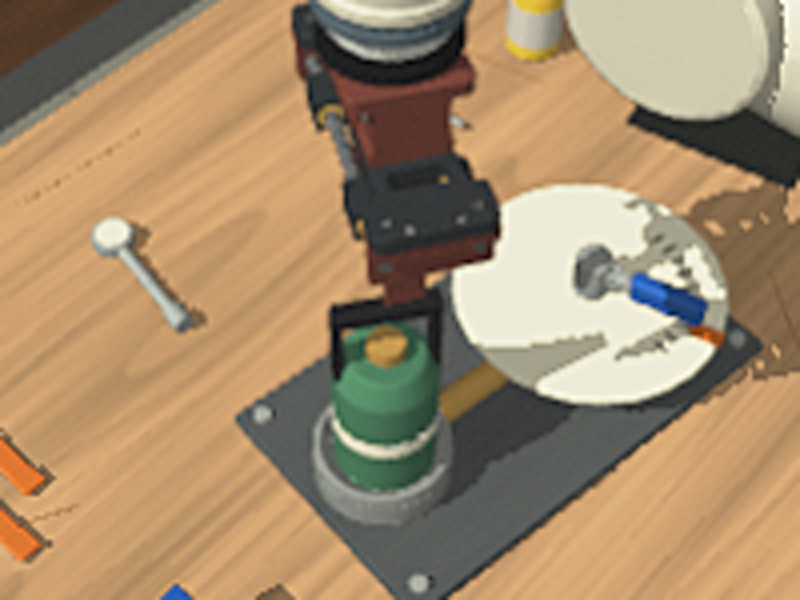

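Lever is at the orange mark (crop 700,315). The fingers are above the handle bar (385,310).

>>> {"op": "send_rows", "data": {"moves": [[0,0,2.5,0,0,0,0.2],[0,0,5,0,0,0,0.2],[0,0,6.5,0,0,0,0.2],[0,0,7,0,0,0,0.2],[0,0,7,0,0,0,-0.9],[0,0,7,0,0,0,-0.9],[0,0,7,0,0,0,-0.9],[0,0,7,0,0,0,-0.9],[0,0,7,0,0,0,-0.9],[0,0,7,0,0,0,-0.9]], "squeeze": 30}}

```text
clock: 7.48
eef_pos: [0.4992, 0.0951, 0.1845]
orientation: [2.749, 1.52, 0.002]
ft_force: [-0.3, 0.0, 0.5]
finger_gap: 0.192
grasp_force: 0.0
```

>>> {"op": "send_rows", "data": {"moves": [[0,0,0,0,0,0,-0.9],[0,0,0,0,0,0,-0.9],[0,0,0,0,0,0,-0.9]]}}

```text
clock: 7.73
eef_pos: [0.4994, 0.0952, 0.1844]
orientation: [2.749, 1.52, 0.003]
ft_force: [1.3, 0.3, 3.4]
finger_gap: 0.158
grasp_force: 30.0
```

>>> {"op": "send_rows", "data": {"moves": [[0,0,-1,0,0,0,-0.9],[0,0,-2.5,0,0,0,-0.9],[0,0,-4.5,0,0,0,-0.9],[0,0,-6.5,0,0,0,-0.9],[0,0,-8.5,0,0,0,-0.9],[0,0,-10,0,0,0,-0.9],[0,0,-11,0,0,0,-0.9],[0,0,-11,0,0,0,-0.9]]}}

```text
clock: 8.4
eef_pos: [0.4992, 0.095, 0.2955]
orientation: [2.748, 1.52, 0.003]
ft_force: [-0.2, 1.8, -5.8]
finger_gap: 0.157
grasp_force: 30.0
```

Run:
```python
from h import *
s=status.read_state();print(s["ft_force"],s["ft_torque"],s["grasp_force"],s["finger_gap"],s["q"])
print(toolrel((.5228,-.3819,.29)))
```

```text
[-0.23363527  1.79569429 -5.7960322 ] [-0.0330229  -0.10566723  0.06917199] 29.96735841035843 0.1570612510268299 [ 1.21136908e-01 -1.35128952e-01  1.34349572e+00 -9.55663508e-05
  1.93134017e+00  6.81531028e-01]
tcp [0.4992 0.095  0.2955] tool y yaw -32.1 tool x yaw 57.9
[-39.14  27.35   0.54]
```

>>> {"op": "send_rows", "data": {"moves": [[-0.8,0.55,0,0,0,0,-0.9],[-2.4,1.7,0,0,0,0,-0.9],[-4.6,3.2,0,0,0,0,-0.9],[-7,4.9,0,0,0,0,-0.9],[-9.5,6.6,0,0,0,0,-0.9],[-12,8.4,0,0,0,0,-0.9],[-14.5,10.1,0,0,0,0,-0.9],[-17,11.9,0,0,0,0,-0.9],[-19.5,13.6,0,0,0,0,-0.9],[-22,15.4,0,0,0,0,-0.9]]}}

```text
clock: 9.23
eef_pos: [0.5114, -0.1752, 0.2914]
orientation: [-2.747, -1.519, 0.004]
ft_force: [1.0, 0.1, -4.9]
finger_gap: 0.158
grasp_force: 30.0
```

>>> {"op": "send_rows", "data": {"moves": [[-2.5,1.75,0,0,0,0,-0.9],[-5,3.5,0,0,0,0,-0.9],[-7.5,5.2,0,0,0,0,-0.9],[-10,7,0,0,0,0,-0.9],[-12.5,8.7,0,0,0,0,-0.9],[-14.5,10.1,0,0,0,0,-0.9],[-16,11.2,0,0,0,0,-0.9],[-16.8,11.8,0,0,0,0,-0.9],[-17.1,12,0,0,0,0,-0.9],[-17.1,12,0,0,0,0,-0.9]]}}

```text
clock: 10.07
eef_pos: [0.5227, -0.3823, 0.2919]
orientation: [-2.747, -1.518, 0.002]
ft_force: [-0.7, 1.1, -5.8]
finger_gap: 0.156
grasp_force: 30.0
```

Run:
```python
from h import *
print(toolrel((.5228,-.3819,.154)))
im,D=cams.camera("side");s=status.read_state();print(s["finger_gap"],s["grasp_force"],s["ft_force"])
cv2.imwrite("pics/s5.png",cv2.resize(im[70:270,320:520],(600,600),interpolation=2))
```

```text
tcp [ 0.5227 -0.3823  0.2919] tool y yaw -32.2 tool x yaw 57.8
[ 0.03  0.03 13.79]
0.16197011936361064 29.998971819877625 [-0.85534102  0.37913651 -5.26814848]
```

View pics/s5.png

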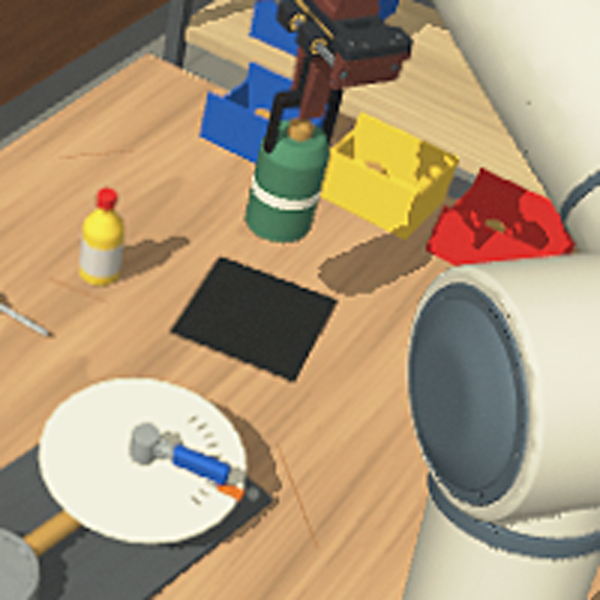

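The canister hangs upright over the mat (crop 285,190, mat below it at 255,315), and the lever is still at the mark. Lowering it now.

>>> {"op": "send_rows", "data": {"moves": [[0,0,1,0,0,0,-0.9],[0,0,2.5,0,0,0,-0.9],[0,0,4.5,0,0,0,-0.9],[0,0,6.5,0,0,0,-0.9],[0,0,8.5,0,0,0,-0.9],[0,0,10,0,0,0,-0.9],[0,0,11.2,0,0,0,-0.9],[0,0,12,0,0,0,-0.9],[0,0,12.5,0,0,0,-0.9],[0,0,12.8,0,0,0,-0.9]]}}

```text
clock: 10.95
eef_pos: [0.5233, -0.3814, 0.1654]
orientation: [2.749, 1.521, 0.0]
ft_force: [0.4, -1.3, -5.0]
finger_gap: 0.157
grasp_force: 30.0
```

>>> {"op": "send_rows", "data": {"moves": [[0,0,0.2,0,0,0,-0.9],[0,0,0.4,0,0,0,-0.9],[0,0,0.6,0,0,0,-0.9],[0,0,0.8,0,0,0,-0.9],[0,0,0.9,0,0,0,-0.9],[0,0,0.9,0,0,0,-0.9]]}}

```text
clock: 11.45
eef_pos: [0.5231, -0.3819, 0.1564]
orientation: [-2.749, -1.52, 0.0]
ft_force: [-0.7, 0.8, -5.3]
finger_gap: 0.158
grasp_force: 30.0
```

Still hanging free, about 3 mm to go.

>>> {"op": "send_rows", "data": {"moves": [[0,0,0.1,0,0,0,-0.9],[0,0,0.2,0,0,0,-0.9],[0,0,0.3,0,0,0,-0.9],[0,0,0.35,0,0,0,-0.9],[0,0,0.35,0,0,0,-0.9]]}}

```text
clock: 11.87
eef_pos: [0.5233, -0.3819, 0.1536]
orientation: [2.749, 1.52, 0.0]
ft_force: [0.0, 0.2, -3.6]
finger_gap: 0.157
grasp_force: 30.0
```

>>> {"op": "send_rows", "data": {"moves": [[0,0,0.1,0,0,0,-0.9],[0,0,0.1,0,0,0,-0.9],[0,0,0.1,0,0,0,-0.6],[0,0,0.1,0,0,0,-0.4],[0,0,0.1,0,0,0,-0.1],[0,0,0.1,0,0,0,0.1],[0,0,0.1,0,0,0,0.1],[0,0,0.1,0,0,0,0.1]]}}

```text
clock: 12.53
eef_pos: [0.5232, -0.3819, 0.1521]
orientation: [2.749, 1.52, -0.0]
ft_force: [1.1, -0.2, -0.2]
finger_gap: 0.529
grasp_force: 0.0
```

>>> {"op": "send_rows", "data": {"moves": [[0,0,-1,0,0,0,0.1],[0,0,-3,0,0,0,0.1],[0,0,-6,0,0,0,0.1],[0,0,-9,0,0,0,0.1],[0,0,-12,0,0,0,0.1],[0,0,-12,0,0,0,0.1],[0,0,-12,0,0,0,0.1]]}}

```text
clock: 13.12
eef_pos: [0.5238, -0.3823, 0.276]
orientation: [2.744, 1.518, 0.004]
ft_force: [0.1, 0.5, 0.3]
finger_gap: 0.554
grasp_force: 0.0
```

Run:
```python
from h import *
im,D=cams.camera("side");c=cams.get_calibration("side")
for r in spotter.landmark_of("canister","side")[:1]: print(r,at_z(r["xy"],c,.004))
for t in("lever_tip","mark_tip"): print(t,[at_z(r["xy"],c,.075 if t[0]=="l" else .057) for r in spotter.landmark_of(t,"side")[:1]])
cv2.imwrite("pics/s6.png",cv2.resize(im[70:270,320:520],(600,600),interpolation=2))
```

```text
{'xy': [404.4, 175.4], 'p': 0.55} [ 0.52088123 -0.38142793  0.004     ]
lever_tip [array([ 0.38570302, -0.11439194,  0.075     ])]
mark_tip [array([0.46114738, 0.00245144, 0.057     ])]
```

View pics/s6.png

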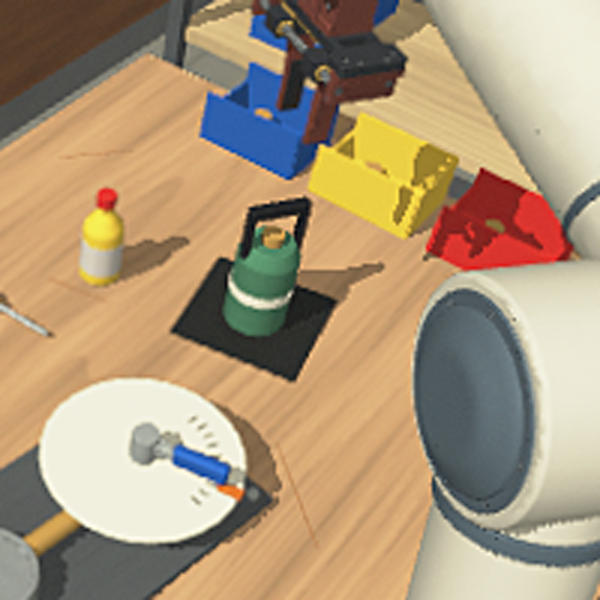

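The canister stands upright in the middle of the mat (crop 257,310), the lever points at the mark (230,490), and the gripper is clear.

```bash
python3 -c "
from bench import ctrl
print(ctrl.sign_off())"
```

```text
the job is handed in; nothing more can be done
None
```

The job is handed in: in the last picture the lever points at the orange mark and the canister stands upright in the middle of the mat with the gripper clear; the sign-off returned no verdict.

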